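Seat the proud grinding plate of a spice mill

TASK

One of the two spice mills has its grinding plate put in askew: it stands proud, with its finger bar out of line with the two lugs on the mill's rim. Take it by the bar and, pressing only lightly and without lifting it out of the mill, turn it until it drops fully home in its slot, then let go. Leave the other mill's plate alone.

Things in the scene. Friction and masses are not known exactly. Their poses are not given: they have to be found in the camera images.
- mill: The spice mill to put right, fixed: a stainless box 190 x 190 x 96 mm, blue panel on its -x face, carrying an upright steel bowl 160 mm across, rim 154 mm above the bench. Origin: centre of its underside, on the bench; z up. Two dark lugs outside the rim, at +x and -x, 85 mm from the centre, tops 150 mm up, mark the slot's line (x axis). It may stand left or right of the other mill.
- mill_slot (a point): Centre of the slot's mouth, in the floor of that mill's bowl, 130 mm above the bench, axes as the mill's. The round well there is 132 mm across and 24 mm deep below the rim. The straight slot runs along x: 77 mm long, 31 mm wide, 22 mm deep. The plate's tongue drops in when its bar is in line with x within about 5 degrees, either way round.
- plate_bar (a point): Middle of the proud plate's finger bar, a steel rib 70 mm long (x), 16 thick (y), 50 high (z up), on a loose disc 120 mm across, 8 thick; 0.45 kg. It is 33 mm above the disc's underside. Below that, parallel to the bar, a tongue 68 x 22 mm, 16 deep, rests across the slot: this point is now 49 mm above the slot's mouth, at home 33. The disc has 6 mm play all round; only its weight holds it.
- other_plate_bar (a point): Middle (half-way up) of the finger bar of the same plate in the second mill, which is the same in every way and fixed. That plate is already home: this point lies on its mill's axis, 163 mm above the bench, the bar in line with its lugs. To be left alone.
There are look-alikes about, which are no part of the job. Leave any green look-alike of the part that bears plate_bar alone.

How it is judged (in metres and radians):
At the end, for the whole second after the job is handed in: The proud plate lies home in its mill: down to within 5 mm of the well floor, level within 5 degrees, within 12 mm of the mill's axis, its bar in line with the mill's slot within 12 degrees (z of plate_bar in the frame of mill below 0.168 m and horizontal distance between plate_bar and mill below 0.012 m and angle between the x axis of plate_bar and the x axis of mill, either way round below 0.21 rad and angle between plate_bar's own z axis and vertical below 0.09 rad); the robot touches nothing.
It fails at once if the plate is lifted out of the mill (more than 20 mm above where it stood) (z of plate_bar in the frame of mill above 0.199 m).
It fails at once if the plate is pressed hard on the mill (over 60 N) while it still stands proud (contact force between plate and mill above 60 N and z of plate_bar in the frame of mill above 0.173 m).
It fails at once if the other mill's plate is moved by more than 10 mm (distance of other_plate_bar from where it was at the start of the episode above 0.01 m).
It also fails if it takes over 32 s, if anything falls off the work surface, if the arm or the gripper's body presses on something with over 40 N, if the wrist force passes 120 N, or if a joint passes its speed limit or range.

ROBOT

A 6-joint arm with a two-finger parallel gripper is mounted at the origin on the work surface. World frame = base frame: x ahead of the robot, y to its left, z up, the work surface at z = 0. Lengths are in mm, angles in degrees, forces in N, time in s.
With the tool pointing down it reaches from about 300 to 850 mm from the base axis. Payload 4.2 kg.
Tool frame: the origin (TCP) lies between the finger pads; the fingertips stand 22 mm ahead of it and the grasp point (between the pads) lies 3 mm ahead of it; z points along the fingers, y is the direction in which the jaws open and shut (so a half turn about z gives the same grasp; the last joint's range is limited). The gripper opens to 91 mm and grips with 3 to 60 N. Pads are 32 mm wide; open, the fingers measure 118 mm over their backs; the gripper's body (76 mm by 178 mm) begins 60 mm behind the grasp point.
Start: joints at [66.119, 18.312, 89.639, -0, 72.044, -1.146], TCP at [222.223, 530.338, 235.976] pointing down, gripper open.
Joint ranges: [-177.97, 177.97], [-48.28, 115.42], [12.27, 149.76], [-77.06, 257.06], [2.81, 150.46], [-146.56, 146.56]. Speed limits (degrees/s): [147.25, 147.25, 180, 180, 180, 180].

INTERFACE

Orientations are given as [roll, pitch, yaw] about the fixed x, y, z axes, in that order (R = Rz(yaw) Ry(pitch) Rx(roll)).
In Python, from workcell import telemetry, cams, env gives the robot as it stands.
- The arm moves only by the shell command python3 -m inch 'ROWS' [FORCE]. ROWS is JSON, a list of rows, each an object of numbers: "x", "y", "z": the shift along the tool's x, y, z in cm; "yaw": the turn about the tool's z in units of 5 degrees (1.0 is 5 degrees); "gripper": the gripper's target within -1 to 1 (fully open at 1, half-way at 0, shut at -1). A call has 1 to 12 rows; each row shifts and turns the commanded pose from where the row before left it, along the tool's axes as they then stand; what a row does not reach is not made up. A row lasts 1/12 s, in which the tool goes at most 41.7 mm and 7.16 degrees, less where a joint would pass 70% of its speed; a pose out of reach is approached as far as the arm can. A call is refused whole if a number of a shift passes 4.17 or a number of a turn 1, either way. A call with a gripper value outside its range is refused whole. The fingers move at their own pace and stop on an object; FORCE is the grip in N (left out, the last holds). Time passes only in rows, so rows that do not move let the fingers close. It gives the time, the measured TCP pose, the force and the opening at its end, in the units of the state.
- telemetry.state(): the state, without advancing time (a new reading comes with each control period).
- cams.grab_frame(name): name is "side" or "top"; returns a dict with "pixels" (384x512x3 uint8, red, green, blue), "mtx" (3x3 intrinsics, pixels), "rvec" (rotation vector, rad) and "tvec" (3), from world to camera coordinates, as OpenCV has them. Camera axes: x right, y down, z forward; pixel columns grow to the right and rows downward; lengths in mm; the calibration is good to about 2 mm. A picture is of the moment at which its call begins. There is no depth.
- env.job_done(): hands the job in, once; it reports no verdict.
The state is a dict: "time_s": time; "qpos": joint angles; "qvel": joint speeds; "effort": joint torques, N m; "ee_pos": TCP position; "ee_rot": TCP orientation; "force": force on the tool from outside, world axes, zero at the start; "torque": the same for the moment, N m; "gripper_width": finger opening in mm.
Only numpy, scipy, OpenCV 4.12 (cv2) and the standard library are available. Lean on these libraries where they do the work, as an engineer would, in place of code of your own. Each camera call takes 0.05 s, during which the arm holds its last target. There are 200 camera calls.

## Working session

There is one attempt and no reset: what is moved stays moved. The work goes in short steps, Python scripts to look and compute and a shell command to move; the robot and the scene stay as the last step left them, time stands still between calls to the robot, and variables do not carry over. Pictures are saved under pics/ and viewed, about 8 in all and at most 12, crops included, and the job is handed in when it is done.

```bash
mkdir -p pics; python3 - <<'E'
from workcell import telemetry, cams
import cv2
print(telemetry.state())
for n in("top","side"):
    f=cams.grab_frame(n); cv2.imwrite(f"pics/{n}0.png",cv2.cvtColor(f["pixels"],cv2.COLOR_RGB2BGR)); print(n,f["mtx"],f["rvec"],f["tvec"])
E
```

```text
{'time_s': 0.0, 'qpos': array([ 6.61185982e+01,  1.83507864e+01,  8.97103452e+01, -2.02458342e-03,
        7.20438156e+01, -1.14404491e+00]), 'qvel': array([-0.01344061,  0.03015871, -0.03309325,  0.07991909,  0.07085389,
        0.03737173]), 'effort': array([-8.17058590e-04, -4.12459731e+01, -2.31970704e+01,  7.26635009e-02,
        4.56382823e-02, -1.23548598e-04]), 'ee_pos': array([222.03067747, 529.86001122, 235.10213729]), 'ee_rot': array([-1.79895035e+02, -1.70936447e-04,  1.57263269e+02]), 'force': array([ 0.04413539,  1.26198316, -0.54707706]), 'torque': array([0.04764745, 0.01529619, 0.02415907]), 'gripper_width': 91.20311234704222}
top [[362.74750036   0.         253.09074188]
 [  0.         362.74750036 188.13647739]
 [  0.           0.           1.        ]] [ 2.227958   -1.94030031  0.22241121] [-127.7836078   476.73466848  965.37121539]
side [[460.52991043   0.         259.83933751]
 [  0.         460.52991043 184.2644765 ]
 [  0.           0.           1.        ]] [ 2.12216556 -0.16615908  0.11084134] [-453.26069387   90.64459296 1552.06796826]
```

View pics/top0.png

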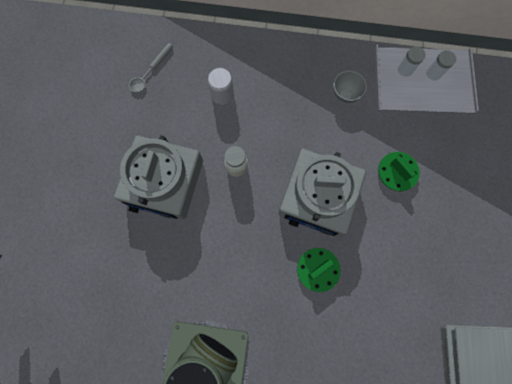

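View pics/side0.png

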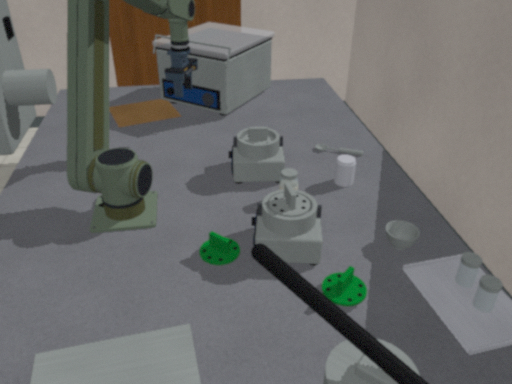

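The top view shows the left mill at (155,172), its bar in line with lugs (163,140)/(143,201). In the right mill at (326,187) the bar at (330,182) runs across the line of lugs (337,156)/(316,216). Candidates are the left mill's plate (home), the right mill's plate (askew) and green look-alikes at (319,270) and (399,172). I choose the right mill; a close crop will check it.

```bash
cat > h.py <<'E'
import numpy as np, cv2
from workcell import cams
def ray(f,uv,z):
    R=cv2.Rodrigues(f["rvec"])[0]; t=f["tvec"].ravel(); c=-R.T@t
    d=R.T@np.linalg.inv(f["mtx"])@np.array([uv[0],uv[1],1.]); return c+d*(z-c[2])/d[2]
def proj(f,P): return cv2.projectPoints(np.float64(P).reshape(-1,1,3),f["rvec"],f["tvec"],f["mtx"],None)[0].reshape(-1,2)
def crop(f,u,v,w,h,s,name):
    im=cv2.cvtColor(f["pixels"],cv2.COLOR_RGB2BGR)[v:v+h,u:u+w]
    cv2.imwrite(name,cv2.resize(im,None,fx=s,fy=s,interpolation=cv2.INTER_CUBIC))
E
python3 - <<'E'
from h import *
import numpy as np,cv2
a=cams.grab_frame("top");b=cams.grab_frame("side")
crop(a,275,140,100,100,6,"pics/c1.png")
for n,(u,v),z in[("lug+",(337,156),150),("lug-",(316,216),150),("L+",(163,140),150),("L-",(143,201),150),("bar",(330,182),204)]: print(n,ray(a,(u,v),z))
A=cv2.cvtColor(a["pixels"],cv2.COLOR_RGB2BGR)[140:240,275:375];B=cv2.cvtColor(b["pixels"],cv2.COLOR_RGB2BGR)[165:265,240:340]
cv2.imwrite("pics/c1.png",np.hstack([cv2.resize(A,(400,400),interpolation=2),cv2.resize(B,(400,400),interpolation=2)]))
E
```

```text
lug+ [ 582.47139715 -268.79337656  150.        ]
lug- [ 418.2139641  -230.22760949  150.        ]
L+ [564.17682234 188.36030047 150.        ]
L- [396.37399009 206.62463253 150.        ]
bar [ 495.18974853 -247.47055142  204.        ]
```

View pics/c1.png

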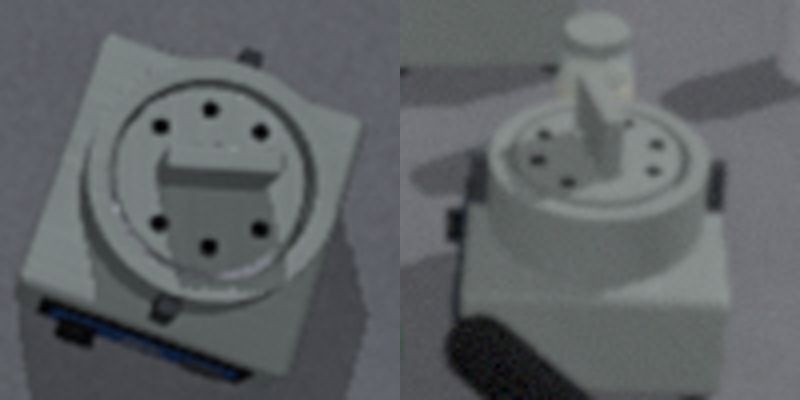

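The crop confirms it: the right mill's bar stands proud and lies roughly 75° off its lug line. Next I'll fit the poses and overlay the model.

```bash
cat > fit.py <<'E'
from h import *
from scipy.optimize import least_squares
a=cams.grab_frame("top");b=cams.grab_frame("side")
pa=lambda c:((c[0]+.5)/4-.5+275,(c[1]+.5)/4-.5+140)
for n,c,z in[("lug+",(250,58),150),("lug-",(165,308),150),("wellL",(108,180),154),("wellR",(315,180),154),("wellT",(210,80),154),("wellB",(208,285),154),("barA",(168,148),204),("barB",(165,170),204),("barC",(285,155),204),("barD",(280,178),204)]:
    print(n,ray(a,pa(c),z).round(1))
cx,cy,yaw,bx,by,byaw=500,-249.5,-13.2,497,-249,0
E
python3 fit.py
```

```text
lug+ [ 587.6 -268.7  150. ]
lug- [ 416.6 -230.1  150. ]
wellL [ 492.6 -185.6  154. ]
wellR [ 510.6 -315.6  154. ]
wellT [ 567.7 -243.6  154. ]
wellB [ 434.  -254.6  154. ]
barA [ 504.1 -214.4  204. ]
barB [ 490.2 -213.9  204. ]
barC [ 509.4 -284.5  204. ]
barD [ 494.7 -282.6  204. ]
```

Fit against the given sizes:

| Item | Measured | Expected |
|---|---|---|
| Lug span | 175 mm | 170 mm |
| Well diameter | 131–134 mm | 132 mm |
| Bar length | 70 mm | 70 mm |
| Bar thickness | 14 mm | 16 mm |

The mill is at (501.5,-249.8), yaw -12.7°. The bar is at (499.6,-248.9), line 94.1°, so it needs +73° about world z. Now I'll move above it.

```bash
python3 -m inch '[{"z":-1},{"z":-1,"x":-1.2,"y":-1.3},{"z":-1,"x":-2.3,"y":-2.5},{"x":-2.4,"y":-2.6},{"x":-2.4,"y":-2.6},{"x":-2.4,"y":-2.6},{"x":-2.4,"y":-2.6},{"x":-2.4,"y":-2.6},{"x":-2.4,"y":-2.6},{"x":-2.4,"y":-2.6},{"x":-2.4,"y":-2.6},{"x":-2.4,"y":-2.6}]' 20; python3 -m inch '[{"x":-2.4,"y":-2.6},{"x":-2.4,"y":-2.6},{"x":-2.4,"y":-2.6},{"x":-2.4,"y":-2.6},{"x":-2.4,"y":-2.6},{"x":-2.4,"y":-2.6},{"x":-2.4,"y":-2.6},{"x":-2.4,"y":-2.6},{"x":-2.4,"y":-2.6},{"x":-2.4,"y":-2.6},{"x":-2.4,"y":-2.6},{"x":-2.0,"y":-2.2}]'
python3 -m inch '[{"yaw":1},{"yaw":1},{"yaw":1},{"yaw":1},{"yaw":1},{"yaw":1},{"yaw":1},{"yaw":1},{"yaw":1},{"yaw":1},{"yaw":1},{"yaw":1}]'
```

```text
invalid input
invalid input
invalid input
```

```bash
python3 -m inch '[{"x":0,"y":0,"z":-1,"yaw":0,"gripper":1}]' 20; python3 -m inch '[{"z":-1,"gripper":1}]'; python3 -m inch --help | head -20
```

```text
time_s: 0.38
ee_pos: [221.7, 529.2, 244.3]
ee_rot: [-179.7, -0.0, 157.3]
force: [-0.3, -0.7, -0.2]
gripper_width: 91.4invalid input
invalid input: not JSON, or not a number
```

All five keys are required in each row, so I'll send the move again in full.

```bash
python3 -m inch '[{"x":0,"y":0,"z":-1,"yaw":0,"gripper":1},{"x":-1.2,"y":-1.3,"z":-1,"yaw":0,"gripper":1},{"x":-2.3,"y":-2.5,"z":0,"yaw":0,"gripper":1},{"x":-2.4,"y":-2.6,"z":0,"yaw":0,"gripper":1},{"x":-2.4,"y":-2.6,"z":0,"yaw":0,"gripper":1},{"x":-2.4,"y":-2.6,"z":0,"yaw":0,"gripper":1},{"x":-2.4,"y":-2.6,"z":0,"yaw":0,"gripper":1},{"x":-2.4,"y":-2.6,"z":0,"yaw":0,"gripper":1},{"x":-2.4,"y":-2.6,"z":0,"yaw":0,"gripper":1},{"x":-2.4,"y":-2.6,"z":0,"yaw":0,"gripper":1},{"x":-2.4,"y":-2.6,"z":0,"yaw":0,"gripper":1},{"x":-2.4,"y":-2.6,"z":0,"yaw":0,"gripper":1}]'
python3 -m inch '[{"x":-2.4,"y":-2.6,"z":0,"yaw":0,"gripper":1},{"x":-2.4,"y":-2.6,"z":0,"yaw":0,"gripper":1},{"x":-2.4,"y":-2.6,"z":0,"yaw":0,"gripper":1},{"x":-2.4,"y":-2.6,"z":0,"yaw":0,"gripper":1},{"x":-2.4,"y":-2.6,"z":0,"yaw":0,"gripper":1},{"x":-2.4,"y":-2.6,"z":0,"yaw":0,"gripper":1},{"x":-2.4,"y":-2.6,"z":0,"yaw":0,"gripper":1},{"x":-2.4,"y":-2.6,"z":0,"yaw":0,"gripper":1},{"x":-2.4,"y":-2.6,"z":0,"yaw":0,"gripper":1},{"x":-2.4,"y":-2.6,"z":0,"yaw":0,"gripper":1},{"x":-2.4,"y":-2.6,"z":0,"yaw":0,"gripper":1},{"x":-1.4,"y":-1.5,"z":0,"yaw":0,"gripper":1}]'
python3 -m inch '[{"x":0,"y":0,"z":0,"yaw":1,"gripper":1},{"x":0,"y":0,"z":0,"yaw":1,"gripper":1},{"x":0,"y":0,"z":0,"yaw":1,"gripper":1},{"x":0,"y":0,"z":0,"yaw":1,"gripper":1},{"x":0,"y":0,"z":0,"yaw":1,"gripper":1},{"x":0,"y":0,"z":0,"yaw":1,"gripper":1},{"x":0,"y":0,"z":0,"yaw":1,"gripper":1},{"x":0,"y":0,"z":0,"yaw":1,"gripper":1},{"x":0,"y":0,"z":0,"yaw":1,"gripper":1},{"x":0,"y":0,"z":0,"yaw":1,"gripper":1},{"x":0,"y":0,"z":0,"yaw":1,"gripper":1},{"x":0,"y":0,"z":0,"yaw":1,"gripper":1}]'
python3 -m inch '[{"x":0,"y":0,"z":0,"yaw":0.6,"gripper":1},{"x":0,"y":0,"z":0,"yaw":0,"gripper":1},{"x":0,"y":0,"z":0,"yaw":0,"gripper":1}]'
```

```text
time_s: 1.38
ee_pos: [349.2, 181.1, 267.5]
ee_rot: [179.9, 0.1, 157.3]
force: [0.0, 0.2, -0.4]
gripper_width: 91.6
time_s: 2.38
ee_pos: [490.0, -206.2, 267.2]
ee_rot: [-179.9, 0.2, 157.1]
force: [1.0, 0.3, -0.6]
gripper_width: 91.2
time_s: 3.38
ee_pos: [489.1, -202.7, 267.4]
ee_rot: [179.9, 0.1, 97.0]
force: [0.7, 0.5, 0.1]
gripper_width: 91.2
time_s: 3.63
ee_pos: [489.0, -202.7, 267.0]
ee_rot: [179.9, 0.0, 94.3]
force: [0.5, -0.4, -0.1]
gripper_width: 91.3
```

```bash
python3 -m inch '[{"x":-1.5,"y":0.2,"z":0,"yaw":0,"gripper":1},{"x":-1.6,"y":0.25,"z":0,"yaw":0,"gripper":1},{"x":-1.6,"y":0.25,"z":0,"yaw":0,"gripper":1},{"x":0,"y":0,"z":1,"yaw":0,"gripper":1},{"x":0,"y":0,"z":1.5,"yaw":0,"gripper":1},{"x":0,"y":0,"z":1.2,"yaw":0,"gripper":1},{"x":0,"y":0,"z":0,"yaw":0,"gripper":1},{"x":0,"y":0,"z":0,"yaw":0,"gripper":1}]'
python3 - <<'E'
from h import *
a=cams.grab_frame("top");b=cams.grab_frame("side")
A=cv2.cvtColor(a["pixels"],cv2.COLOR_RGB2BGR)[130:250,265:385];B=cv2.cvtColor(b["pixels"],cv2.COLOR_RGB2BGR)[145:265,230:350]
cv2.imwrite("pics/c2.png",np.hstack([cv2.resize(A,(400,400),interpolation=2),cv2.resize(B,(400,400),interpolation=2)]))
E
```

```text
time_s: 4.3
ee_pos: [498.8, -249.2, 227.9]
ee_rot: [-179.9, -0.1, 94.2]
force: [-0.2, -0.2, 0.4]
gripper_width: 91.2
```

View pics/c2.png

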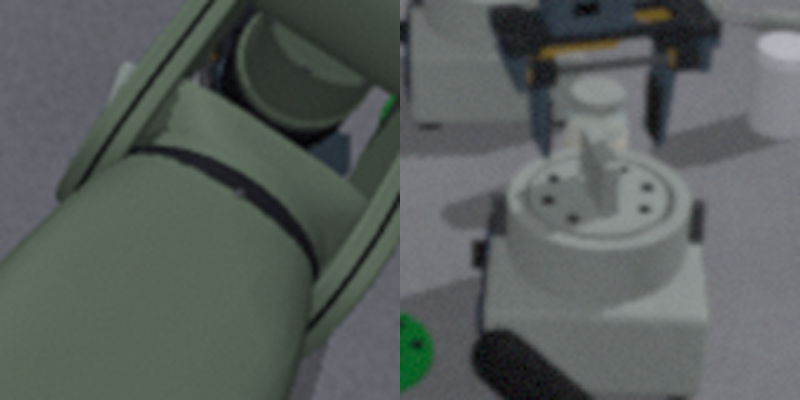

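The side crop shows the fingers straddling the bar: tips at x≈545 and 655, bar at x≈598. The top view is blocked by the arm. I'll lower and close lightly.

```bash
python3 -m inch '[{"x":0,"y":0,"z":1,"yaw":0,"gripper":1},{"x":0,"y":0,"z":1,"yaw":0,"gripper":1},{"x":0,"y":0,"z":1,"yaw":0,"gripper":1},{"x":0,"y":0,"z":0.6,"yaw":0,"gripper":1},{"x":0,"y":0,"z":0,"yaw":0,"gripper":1},{"x":0,"y":0,"z":0,"yaw":0,"gripper":1}]' 10
python3 -m inch '[{"x":0,"y":0,"z":0,"yaw":0,"gripper":0},{"x":0,"y":0,"z":0,"yaw":0,"gripper":-0.4},{"x":0,"y":0,"z":0,"yaw":0,"gripper":-0.6},{"x":0,"y":0,"z":0,"yaw":0,"gripper":-0.8},{"x":0,"y":0,"z":0,"yaw":0,"gripper":-0.8},{"x":0,"y":0,"z":0,"yaw":0,"gripper":-0.8},{"x":0,"y":0,"z":0,"yaw":0,"gripper":-0.8},{"x":0,"y":0,"z":0,"yaw":0,"gripper":-0.8},{"x":0,"y":0,"z":0,"yaw":0,"gripper":-0.8},{"x":0,"y":0,"z":0,"yaw":0,"gripper":-0.8},{"x":0,"y":0,"z":0,"yaw":0,"gripper":-0.8}]' 10
```

```text
time_s: 4.9
ee_pos: [499.0, -248.8, 192.3]
ee_rot: [-179.9, -0.0, 94.3]
force: [-1.0, 0.0, 0.6]
gripper_width: 91.3
time_s: 5.82
ee_pos: [499.1, -248.9, 192.9]
ee_rot: [-180.0, -0.0, 94.3]
force: [-0.3, 0.7, -0.5]
gripper_width: 20.6
```

```bash
python3 -m inch '[{"x":0,"y":0,"z":0,"yaw":0,"gripper":-1},{"x":0,"y":0,"z":0,"yaw":0,"gripper":-1},{"x":0,"y":0,"z":0,"yaw":0,"gripper":-1},{"x":0,"y":0,"z":0,"yaw":0,"gripper":-1}]' 10
```

```text
time_s: 6.15
ee_pos: [499.5, -249.0, 193.1]
ee_rot: [179.9, 0.0, 94.3]
force: [1.3, -0.8, 0.8]
gripper_width: 15.9
```

Gripped: the opening of 15.9 mm matches the 16 mm bar. Now I'll turn about the mill's axis.

```bash
python3 -m inch '[{"x":-0.1,"y":0.2,"z":0,"yaw":-0.5,"gripper":-1},{"x":0,"y":0,"z":0,"yaw":-0.8,"gripper":-1},{"x":0,"y":0,"z":0,"yaw":-0.8,"gripper":-1},{"x":0,"y":0,"z":0,"yaw":-0.8,"gripper":-1},{"x":0,"y":0,"z":0,"yaw":-0.8,"gripper":-1},{"x":0,"y":0,"z":0,"yaw":-0.8,"gripper":-1},{"x":0,"y":0,"z":0,"yaw":-0.8,"gripper":-1},{"x":0,"y":0,"z":0,"yaw":-0.8,"gripper":-1},{"x":0,"y":0,"z":0,"yaw":-0.8,"gripper":-1},{"x":0,"y":0,"z":0,"yaw":-0.8,"gripper":-1}]'
python3 -m inch '[{"x":0,"y":0,"z":0,"yaw":-0.8,"gripper":-1},{"x":0,"y":0,"z":0,"yaw":-0.8,"gripper":-1},{"x":0,"y":0,"z":0,"yaw":-0.8,"gripper":-1},{"x":0,"y":0,"z":0,"yaw":-0.8,"gripper":-1},{"x":0,"y":0,"z":0,"yaw":-0.8,"gripper":-1},{"x":0,"y":0,"z":0,"yaw":-0.8,"gripper":-1},{"x":0,"y":0,"z":0,"yaw":-0.8,"gripper":-1},{"x":0,"y":0,"z":0,"yaw":-0.8,"gripper":-1},{"x":0,"y":0,"z":0,"yaw":-0.5,"gripper":-1},{"x":0,"y":0,"z":0,"yaw":0,"gripper":-1},{"x":0,"y":0,"z":0,"yaw":0,"gripper":-1}]'
```

```text
time_s: 6.98
ee_pos: [501.1, -249.8, 193.0]
ee_rot: [180.0, -0.0, 132.9]
force: [-0.5, 1.4, 1.1]
gripper_width: 15.9
time_s: 7.9
ee_pos: [500.3, -249.4, 191.7]
ee_rot: [180.0, -0.2, 167.2]
force: [0.7, -0.0, -5.2]
gripper_width: 15.8
```

A downward force of about 5 N appeared, so the plate's weight now hangs on the gripper and the tongue is over the slot. I'll lower in small steps.

```bash
for i in 1; do python3 -m inch '[{"x":0,"y":0,"z":0.2,"yaw":0,"gripper":-1},{"x":0,"y":0,"z":0.2,"yaw":0,"gripper":-1},{"x":0,"y":0,"z":0,"yaw":0,"gripper":-1}]'; done
python3 -m inch '[{"x":0,"y":0,"z":0.2,"yaw":0,"gripper":-1},{"x":0,"y":0,"z":0.2,"yaw":0,"gripper":-1},{"x":0,"y":0,"z":0,"yaw":0,"gripper":-1}]'
```

```text
time_s: 8.15
ee_pos: [500.7, -249.5, 188.0]
ee_rot: [180.0, -0.1, 167.2]
force: [-0.4, -0.1, -5.6]
gripper_width: 15.7
time_s: 8.4
ee_pos: [500.9, -249.6, 184.4]
ee_rot: [180.0, -0.1, 167.3]
force: [-0.0, -0.2, -4.6]
gripper_width: 15.8
```

The plate is descending freely, with only its weight on the wrist.

```bash
python3 -m inch '[{"x":0,"y":0,"z":0.2,"yaw":0,"gripper":-1},{"x":0,"y":0,"z":0.2,"yaw":0,"gripper":-1},{"x":0,"y":0,"z":0,"yaw":0,"gripper":-1}]'
python3 -m inch '[{"x":0,"y":0,"z":0.15,"yaw":0,"gripper":-1},{"x":0,"y":0,"z":0.15,"yaw":0,"gripper":-1},{"x":0,"y":0,"z":0,"yaw":0,"gripper":-1}]'
```

```text
time_s: 8.65
ee_pos: [501.0, -249.6, 180.4]
ee_rot: [180.0, -0.0, 167.3]
force: [-0.4, 0.3, -6.0]
gripper_width: 16.1
time_s: 8.9
ee_pos: [501.1, -249.7, 177.6]
ee_rot: [180.0, -0.0, 167.3]
force: [0.4, 0.3, -5.6]
gripper_width: 16.2
```

Lowered about 15.4 mm, and the plate's weight is still carried about 1 mm above home. I'll lower 1 mm more, open half-way and rise.

```bash
python3 -m inch '[{"x":0,"y":0,"z":0.1,"yaw":0,"gripper":-1},{"x":0,"y":0,"z":0,"yaw":0,"gripper":-1},{"x":0,"y":0,"z":0,"yaw":0,"gripper":-1}]'
python3 -m inch '[{"x":0,"y":0,"z":0,"yaw":0,"gripper":-0.6},{"x":0,"y":0,"z":0,"yaw":0,"gripper":-0.3},{"x":0,"y":0,"z":0,"yaw":0,"gripper":0},{"x":0,"y":0,"z":0,"yaw":0,"gripper":0},{"x":0,"y":0,"z":0,"yaw":0,"gripper":0},{"x":0,"y":0,"z":0,"yaw":0,"gripper":0},{"x":0,"y":0,"z":0,"yaw":0,"gripper":0}]'
python3 -m inch '[{"x":0,"y":0,"z":-1,"yaw":0,"gripper":0},{"x":0,"y":0,"z":-2,"yaw":0,"gripper":0},{"x":0,"y":0,"z":-2,"yaw":0,"gripper":0},{"x":0,"y":0,"z":-2,"yaw":0,"gripper":0},{"x":0,"y":0,"z":-2,"yaw":0,"gripper":0},{"x":2,"y":-2,"z":0,"yaw":0,"gripper":0},{"x":2.3,"y":-2.3,"z":0,"yaw":0,"gripper":0},{"x":2.3,"y":-2.3,"z":0,"yaw":0,"gripper":0},{"x":2.3,"y":-2.3,"z":0,"yaw":0,"gripper":0},{"x":2.3,"y":-2.3,"z":0,"yaw":0,"gripper":0},{"x":2.3,"y":-2.3,"z":0,"yaw":0,"gripper":0},{"x":0,"y":0,"z":0,"yaw":0,"gripper":0}]'
```

```text
time_s: 9.15
ee_pos: [501.4, -249.8, 177.1]
ee_rot: [-180.0, 0.0, 167.3]
force: [1.3, -0.4, -4.6]
gripper_width: 15.4
time_s: 9.73
ee_pos: [501.3, -249.8, 177.0]
ee_rot: [180.0, 0.0, 167.3]
force: [-0.2, -0.0, 0.7]
gripper_width: 45.7
time_s: 10.73
ee_pos: [335.8, -353.9, 267.9]
ee_rot: [-179.9, -0.1, 167.0]
force: [-0.2, -0.6, -1.1]
gripper_width: 45.6
```

```bash
python3 - <<'E'
from h import *
a=cams.grab_frame("top");b=cams.grab_frame("side")
c=np.array([501.5,-249.8]);t=np.radians(-12.7);R=np.array([[np.cos(t),-np.sin(t)],[np.sin(t),np.cos(t)]])
P=[[*(c+R@np.array([x,y])),188] for x,y in((35,8),(35,-8),(-35,-8),(-35,8))]
print(proj(a,P).round(1).tolist(),proj(b,P).round(1).tolist())
A=cv2.cvtColor(a["pixels"],cv2.COLOR_RGB2BGR)[140:240,275:375];B=cv2.cvtColor(b["pixels"],cv2.COLOR_RGB2BGR)[165:265,240:340]
A=cv2.resize(A,(400,400),interpolation=2);B=cv2.resize(B,(400,400),interpolation=2)
for I,f,o in((A,a,(275,140)),(B,b,(240,165))):
    for q in (proj(f,P)-o+.5)*4-.5: cv2.circle(I,tuple(int(round(v)) for v in q),2,(0,0,255),-1)
cv2.imwrite("pics/c3.png",np.hstack([A,B]))
cv2.imwrite("pics/top3.png",cv2.cvtColor(a["pixels"],cv2.COLOR_RGB2BGR))
E
```

```text
[[331.1, 167.3], [337.3, 169.5], [328.6, 195.5], [322.3, 193.2]] [[301.7, 191.7], [301.8, 194.7], [277.1, 193.6], [277.3, 190.6]]
```

View pics/c3.png

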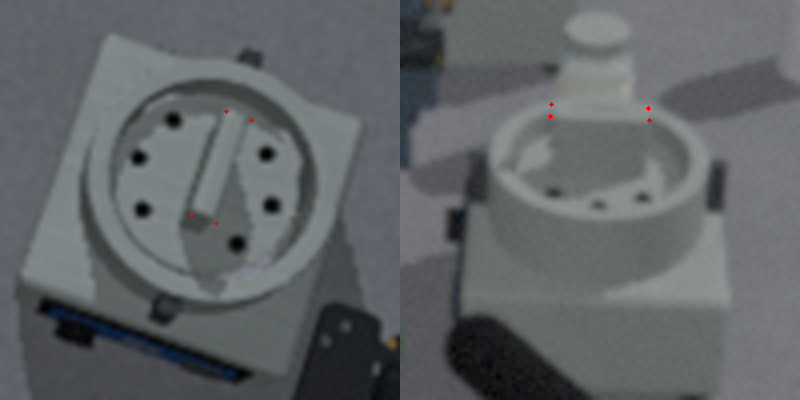

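The bar's top corners fall on the projected home position in both views: (227,111)–(216,223) in the top crop, and z 188 in the side crop, with the disc sunk in the well. The arm is clear of everything, so I'll hand in.

```bash
python3 -c "
from workcell import env,telemetry
print(env.job_done()); s=telemetry.state(); print(s['time_s'],s['force'])"
```

```text
the job is handed in; nothing more can be done
None
the job is handed in; nothing more can be done
```

The proud plate, in the right-hand mill, is turned home in its slot and released. I handed the job in at about 11 s of the 32 s allowed.

- **Turn and drop:** I gripped the bar at 10 N and turned it about 73° around the mill's axis. When the tongue came over the slot, the plate's 4.5–6 N weight appeared on the wrist. I then lowered the tool about 16 mm with no upward push at any reading, let go and backed clear.
- **Final check:** In both cameras the bar's top corners fell within about 1–2 mm of the predicted home position, in line with the lugs and with the disc sunk in the well. The wrist force read about zero after release.
- **The other mill:** I never went near the other mill's plate or the green look-alikes. I did not take a last close look at that plate.
- **Disagreements:** None of the checks failed. The lug span measured 175 mm against 170 mm expected, and the bar 14 mm thick in the image against 16 mm, which I put down to pixel error. The first move calls were refused because every row needs all five keys, and nothing moved on those.

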